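# Book a batch of vials into the block heater

### The job

Stand every screw-cap vial from the bench fully down in a bore of the block heater, one per bore, and stand the label jar on the reader's spot with its label facing the reader's window. Once both are done, hang the batch tag over the long rail at the ball-topped pin, with its plate towards the robot, and slide it along the rail, keeping it on the bar, until it hangs in line with the pointed plate. Let go of everything, and leave the dropper bottle and other things where they stand.

Things in the scene. Friction and masses are not known exactly. Their poses are not given: they have to be found in the camera images.
- vial0: screw-cap glass vial, 24 mm diameter, 60 mm tall (white cap 18 mm tall on top), 35 g, standing on the bench in the row nearest the robot; may be absent. Origin at the centre of its underside, z up
- vial1: screw-cap glass vial, 24 mm diameter, 60 mm tall (white cap 18 mm tall on top), 35 g, standing on the bench in the row nearest the robot; may be absent. Origin at the centre of its underside, z up
- vial2: screw-cap glass vial, 24 mm diameter, 60 mm tall (white cap 18 mm tall on top), 35 g, standing on the bench in the row nearest the robot; may be absent. Origin at the centre of its underside, z up
- vial3: screw-cap glass vial, 24 mm diameter, 60 mm tall (white cap 18 mm tall on top), 35 g, standing on the bench in the row nearest the robot; may be absent. Origin at the centre of its underside, z up
- vial4: screw-cap glass vial, 24 mm diameter, 60 mm tall (white cap 18 mm tall on top), 35 g, standing on the bench in the row nearest the robot; may be absent. Origin at the centre of its underside, z up
- heater: fixed block heater: aluminium block 110 (x) x 134 (y) x 60 mm tall, white housing (58 mm tall) beyond its +x side. Six bores 27 mm wide, 28 mm deep, centres at x = -30, +30 and y = -42, 0, +42 mm in its frame; a seated vial's underside is 32 mm above the bench, 32 mm of it stands proud. Origin: centre of the block's underside
- reader: fixed label reader: the origin is the centre of the flat white spot with a black rim (72 mm across, on the bench) where the jar must stand. The reader, a grey block 90 wide x 60 deep x 60 mm tall, stands on the spot's +y side (the reader's own axis), its black window 85 mm from the spot's centre and looking at the spot
- jar: glass jar with a white lid, 52 mm diameter, 72 mm tall, 140 to 280 g, loose on the bench left of the vial row. One paper label on its side; a black stripe on the lid points from the centre to the label. Origin at the centre of the underside; the jar's +x axis points out through the label
- jar_label (a point): the middle of the jar's label, on the jar's side, 25 mm above its underside
- tag: rigid tag (60-84 g) hanging on the stand's bar: upside-down U hook, white plate 60 x 60 x 4 mm on its front (-x) leg, black grip tab on top: 14 (x) x 24 (y) mm, z = 12 to 46 mm, pinch it across y from above. Origin: axis of the 12 mm bar it hangs on, 6 mm under the hook's roof; y along the bar, z up. Hook 18 mm wide inside, 24 mm long; back leg down to z = -24, plate to z = -76 mm. Hangs upright
- stand: fixed parking stand holding the tag at the start: one post (at y = -55 mm) and a 12 mm bar, axis 160 mm above the bench, from y = -60 to +40 mm. Origin on the bench under the bar; y along the bar
- rail_bar (a point): middle of the long rail: steel bar, 12 mm diameter, 340 mm long along this frame's y, axis 160 mm above the bench, on two posts 165 mm either side; nothing stands above it. The tag's plate goes on its -x side (towards the robot), as both markers stand behind it on its +x side
- start_pin: fixed starting marker: a slim round pin with a ball on top (16 mm, its top 165 mm above the bench) 34 mm behind (+x of) the rail; may be at either end half. The origin lies on the bench directly under the rail axis at the pin's place along the rail; y along the rail
- stop_plate: fixed finishing marker: a flat pointed plate 34 mm wide on a flat upright, its point about 171 mm above the bench, 34 mm behind (+x of) the rail; in the other half from the pin, 140 to 220 mm away. The origin lies on the bench directly under the rail axis at the plate's place along the rail; y along the rail
- dropper: amber dropper bottle with a black rubber bulb, 32 mm diameter, 80 mm tall, standing in the vial row; not a vial, leave alone. Origin under its centre
- flask: small amber jar with a black cap, 40 mm diameter, 68 mm tall; leave alone. Origin under its centre
- dish: two stacked clear culture dishes, 92 mm across, 30 mm tall; leave alone. Origin under the centre
Not all that is in view belongs to the job. What is shaped like the vial1 but red or yellow is not meant.

How it is judged:
On the way, in this order (a step that is already met when the one before it is completed fails the run):
1. every vial is in a bore and the jar stands on the spot, label to the reader (z of vial0 in the frame of heater between 0.026 and 0.038 m and x of vial0 in the frame of heater between -0.045 and 0.045 m and y of vial0 in the frame of heater between -0.055 and 0.055 m and angle between each of vial0, vial1, vial2, vial3, vial4's own z axis and vertical below 0.15 rad and z of vial1 in the frame of heater between 0.026 and 0.038 m and x of vial1 in the frame of heater between -0.045 and 0.045 m and y of vial1 in the frame of heater between -0.055 and 0.055 m and z of vial2 in the frame of heater between 0.026 and 0.038 m and x of vial2 in the frame of heater between -0.045 and 0.045 m and y of vial2 in the frame of heater between -0.055 and 0.055 m and z of vial3 in the frame of heater between 0.026 and 0.038 m and x of vial3 in the frame of heater between -0.045 and 0.045 m and y of vial3 in the frame of heater between -0.055 and 0.055 m and z of vial4 in the frame of heater between 0.026 and 0.038 m and x of vial4 in the frame of heater between -0.045 and 0.045 m and y of vial4 in the frame of heater between -0.055 and 0.055 m and horizontal distance between jar and reader below 0.015 m and angle between the x axis of jar and the y axis of reader, either way round below 0.3 rad and y of jar_label in the frame of reader above 0 m and angle between jar's own z axis and vertical below 0.1 rad and height (world z) of jar below 0.006 m), for 0.2 s.
2. the tag hangs on the rail within 25 mm of the pin (x of tag in the frame of rail_bar between -0.009 and 0.009 m and z of tag in the frame of rail_bar between -0.006 and 0.006 m and angle between tag's own z axis and vertical below 0.3 rad and y of tag in the frame of start_pin between -0.025 and 0.025 m), for 0.2 s.
3. the tag, still on the rail, passes 40 to 90 mm from the pointed plate (x of tag in the frame of rail_bar between -0.009 and 0.009 m and z of tag in the frame of rail_bar between -0.006 and 0.006 m and angle between tag's own z axis and vertical below 0.3 rad and (y of tag in the frame of stop_plate between 0.04 and 0.09 m or y of tag in the frame of stop_plate between -0.09 and -0.04 m)), for 0.05 s.
4. the tag hangs on the rail in line with the pointed plate (x of tag in the frame of rail_bar between -0.009 and 0.009 m and z of tag in the frame of rail_bar between -0.006 and 0.006 m and angle between tag's own z axis and vertical below 0.3 rad and y of tag in the frame of stop_plate between -0.01 and 0.01 m), for 0.2 s.
At the end, for the whole second after the job is handed in: Each vial upright (0.15 rad) in a bore, underside within 6 mm of its floor; jar within 15 mm of the spot's centre, label within 0.3 rad of the reader; tag on the rail (6 mm in height, 9 mm across), within 10 mm of the pointed plate along it; all at rest (all of step 1 and all of step 4 and linear speed of each of tag, jar, vial0, vial1, vial2, vial3, vial4 below 0.03 m/s); the robot touches nothing.
It fails at once if the dropper is pushed more than 50 mm or knocked over (distance of dropper from where it was at the start of the episode above 0.05 m or angle between dropper's own z axis and vertical above 0.5 rad).
It fails at once if the flask is pushed more than 50 mm or knocked over (distance of flask from where it was at the start of the episode above 0.05 m or angle between flask's own z axis and vertical above 0.5 rad).
It fails at once if the dish is pushed more than 40 mm or knocked over (distance of dish from where it was at the start of the episode above 0.04 m or angle between dish's own z axis and vertical above 0.5 rad).
Of vial0, vial1, vial2, vial3, vial4 only 3 to 5 are there at a start; the rules pass over those that are not, and their reading is None.
At some moment in a run one of jar may be knocked a few centimetres aside while the robot is not near it.
It also fails if it takes over 210 s, if anything falls off the work surface, if the arm or the gripper's body presses on something with over 40 N, if the wrist force passes 120 N, or if a joint passes its speed limit or range.

### The arm

A 6-joint arm with a two-finger parallel gripper is mounted at the origin on the work surface. World frame = base frame: x ahead of the robot, y to its left, z up, the work surface at z = 0. Lengths are in m, angles in rad, forces in N, time in s.
With the tool pointing down it reaches from about 0.35 to 0.925 m from the base axis. Payload 6.4 kg.
Tool frame: the origin (TCP) lies midway between the tips of the shut fingers; the grasp point (between the pads) lies 19 mm behind it (ctrl.grip_point_offset is the z of the grasp point in the tool frame, in m); z points along the fingers, y is the line along which they close (so a half turn about z gives the same grasp; the last joint's range is limited). The gripper opens to 85 mm and grips with 20 to 120 N. Pads are 22 mm wide; open, the fingers measure 114 mm over their backs; the gripper's body (76 mm by 85 mm) begins 54 mm behind the grasp point. The pads swing forward as they close: fully open they stand 13 mm farther back than shut.
Start: joints at [-1.342, 0.245, 1.558, -0, 1.339, -0.174], TCP at [0.255, -0.598, 0.231] pointing down, gripper open.
Joint ranges: [-3.13, 3.13], [-1.02, 2.26], [0.13, 2.54], [-0.95, 4.09], [0.21, 2.88], [-2.74, 2.74]. Speed limits (rad/s): [2.57, 2.57, 3.14, 3.14, 3.14, 3.14].

### API

Orientations are given as a rotation vector (axis times angle).
In Python, from workcell import ctrl gives the robot as it stands.
- The arm moves only by the shell command python3 -m jog 'ROWS' [FORCE]. ROWS is a JSON object of lists of equal length, an entry for each row: "linear": the shift along the tool's x, y, z in cm, a list of three; "rot": the turn, a rotation vector about the tool's x, y, z in rad, a list of three; "claw": the closure, from 0 (fully open) to 1 (shut). In form: {"linear": [[tx, ty, tz], ...], "rot": [[wx, wy, wz], ...], "claw": [claw, ...]}. A call has 1 to 20 rows; each row is the pose to reach, as a shift and turn from the pose commanded when the call began, along the tool's axes at that moment; what a row does not reach only later rows make up. A row lasts 1/8 s, in which the tool goes at most 62.5 mm and 10.7 degrees, less where a joint would pass 70% of its speed; a pose out of reach is approached as far as the arm can. A call with a gripper value outside its range is refused whole. The fingers move at their own pace and stop on an object; FORCE is the grip in N (left out, the last holds). Time passes only in rows, so rows that repeat a pose let the fingers close. It gives the time, the measured TCP pose, the force, the opening and the grip force at its end, in the units of the state.
- ctrl.observe(): the state, without advancing time (a new reading comes with each control period).
- ctrl.grab_frame(name): name is "scene" or "top" or "wrist"; returns a dict with "frame" (400x640x3 uint8, red, green, blue), "vfov" (degrees; the focal length in pixels is half the picture's height over the tangent of half this angle, whatever the lens; pixels are square), "cx", "cy" (the principal point, pixels), "xyz" and "rotation" of the camera in the world; the wrist camera has in their place "hand_eye" (4x4, takes a point from camera to tool coordinates, whose origin is the TCP and whose axes are the flange's). Camera axes: x right, y down, z forward; pixel columns grow to the right and rows downward; lengths in m; the calibration is good to about 2 mm. A picture is of the moment at which its call begins: read the wrist's pose just before it. There is no depth.
- ctrl.sign_off(): hands the job in; it is judged then, once.
The state is a dict: "time": time; "joint_pos": joint angles; "joint_velocities": joint speeds; "tau": joint torques, N m; "ee_pos": TCP position; "tcp_rot": TCP orientation; "force": force on the tool from outside, world axes, zero at the start; "wrist_torque": the same for the moment, N m; "opening": opening from 0.0 (shut) to 1.0 (fully open); "gripper_force": force on a finger pad.
Only numpy, scipy, OpenCV 4.12 (cv2) and the standard library are available. Lean on these libraries where they do the work, as an engineer would, in place of code of your own. Each camera call takes 0.05 s, during which the arm holds its last target. There are 200 camera calls.

## Working session

There is one attempt and no reset: what is moved stays moved. The work goes in short steps, Python scripts to look and compute and a shell command to move; the robot and the scene stay as the last step left them, time stands still between calls to the robot, and variables do not carry over. Pictures are saved under pics/ and viewed, at most 14 in all, crops included, and the job is handed in when it is done.

```bash
mkdir -p pics; ls; cat > h.py <<'E'
import numpy as np, cv2, json, sys
from scipy.spatial.transform import Rotation as R
from workcell import ctrl
def grab(name, fn):
    s=ctrl.observe(); d=ctrl.grab_frame(name)
    cv2.imwrite(f'pics/{fn}.png', d['frame'][:,:,::-1])
    f=200/np.tan(np.radians(d['vfov'])/2)
    if name=='wrist':
        T=np.eye(4);T[:3,:3]=R.from_rotvec(s['tcp_rot']).as_matrix();T[:3,3]=s['ee_pos']
        T=T@np.array(d['hand_eye']); Rm,p=T[:3,:3],T[:3,3]
    else:
        p=np.array(d['xyz']); r=np.array(d['rotation']); Rm=r if r.shape==(3,3) else R.from_rotvec(r).as_matrix()
    c=dict(f=f,cx=d['cx'],cy=d['cy'],R=Rm.tolist(),p=p.tolist())
    json.dump(c,open(f'pics/{fn}.json','w')); return c
def ray(fn,uv):
    c=json.load(open(f'pics/{fn}.json')); Rm=np.array(c['R'])
    return np.array(c['p']), Rm@np.array([(uv[0]-c['cx'])/c['f'],(uv[1]-c['cy'])/c['f'],1])
def atz(fn,uv,z):
    p,d=ray(fn,uv); return p+d*(z-p[2])/d[2]
def tri(*obs):
    A=np.zeros((3,3));b=np.zeros(3)
    for fn,uv in obs:
        p,d=ray(fn,uv);d=d/np.linalg.norm(d);M=np.eye(3)-np.outer(d,d);A+=M;b+=M@p
    return np.linalg.solve(A,b)
def proj(fn,P):
    c=json.load(open(f'pics/{fn}.json'));q=np.array(c['R']).T@(np.array(P)-c['p'])
    return np.array([c['f']*q[0]/q[2]+c['cx'],c['f']*q[1]/q[2]+c['cy']])
def delta(target, yaw=None):
    """shift in tool axes (cm) from measured pose to TCP target"""
    s=ctrl.observe();Rm=R.from_rotvec(s['tcp_rot'])
    print('d_cm',np.round(Rm.inv().apply(np.array(target)-s['ee_pos'])*100,2))
E
python3 - <<'E'
from h import *
for n in ['scene','top','wrist']:
    c=grab(n,n+'0'); print(n,np.round(c['p'],3),np.round(c['f'],1),c['cx'],c['cy'],np.round(c['R'],2).tolist())
s=ctrl.observe();print(s, ctrl.grip_point_offset)
print(R.from_rotvec(s['tcp_rot']).as_matrix().round(3))
E
```

```text
pics
scene [0.933 0.59  0.928] 470.6 314.5067961526057 189.51630269946824 [[-0.79, 0.45, -0.42], [0.62, 0.58, -0.54], [0.01, -0.68, -0.73]]
top [0.336 0.017 1.088] 361.7 315.14186348956673 194.2156103281587 [[0.02, -0.99, 0.12], [-1.0, -0.02, -0.02], [0.02, -0.12, -0.99]]
wrist [ 0.332 -0.567  0.373] 342.4 320.94814426680045 200.7148154798251 [[0.39, -0.87, -0.3], [-0.92, -0.37, -0.13], [-0.0, 0.33, -0.95]]
{'time': 0.15, 'joint_pos': array([-1.34209505e+00,  2.45669650e-01,  1.55873614e+00,  1.15382625e-05,
        1.33867792e+00, -1.74096888e-01]), 'joint_velocities': array([ 6.77358048e-04, -4.51265043e-04, -2.86288160e-03, -6.71789141e-05,
       -6.35082149e-04, -1.15796869e-03]), 'tau': array([ 4.66079709e-04, -4.29987001e+01, -3.26551509e+01, -1.43670445e-04,
        3.61637714e-03,  2.93637720e-05]), 'ee_pos': array([ 0.254709  , -0.59755756,  0.23042207]), 'tcp_rot': array([-3.07663389e+00, -6.28142906e-01,  4.62872681e-05]), 'force': array([1.35463094, 0.15348748, 0.2354767 ]), 'wrist_torque': array([ 0.03064656,  0.07842201, -0.0267793 ]), 'gripper_force': 0.0, 'opening': 0.9988254768509676} -0.0187
[[ 0.92   0.392 -0.   ]
 [ 0.392 -0.92   0.001]
 [ 0.    -0.001 -1.   ]]
```

View pics/scene0.png

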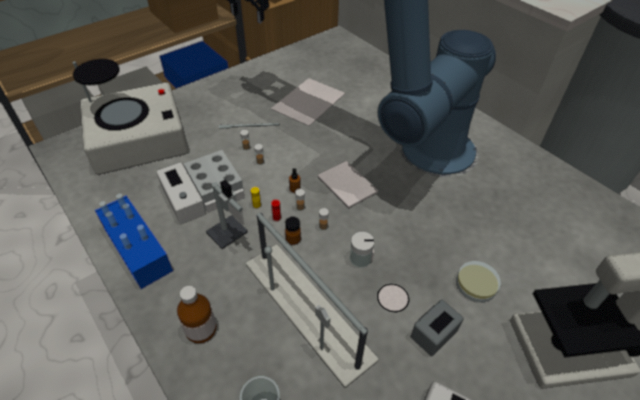

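View pics/top0.png

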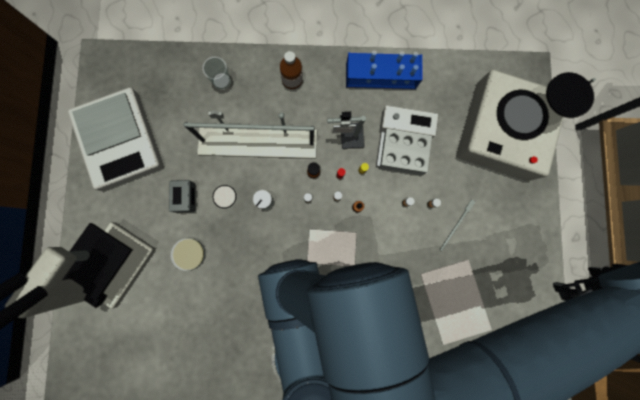

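The scene view shows the arm base at top right. Four white-capped vials are at about (245,135), (259,150), (300,195) and (323,213). The jar is at (362,247), the spot at (393,297), and the heater at (215,172). The tag is on its stand at (228,195), and the rail runs from (262,222) to (362,335).
The top view shows the same vials at (435,203), (409,202), (337,196) and (307,198), with the dropper at (358,206). Next I'll look at enlarged crops.

```bash
python3 - <<'E'
import cv2
a=cv2.imread('pics/top0.png')[100:220,160:450]; cv2.imwrite('pics/topc.png',cv2.resize(a,None,fx=2.75,fy=2.75,interpolation=cv2.INTER_CUBIC))
a=cv2.imread('pics/scene0.png')[120:380,150:480]; cv2.imwrite('pics/scenec.png',cv2.resize(a,None,fx=2.3,fy=2.3,interpolation=cv2.INTER_CUBIC))
E
```

```text
(no output)
```

View pics/topc.png

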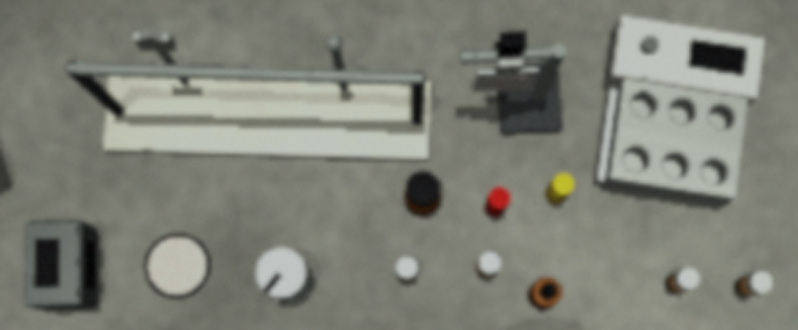

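View pics/scenec.png

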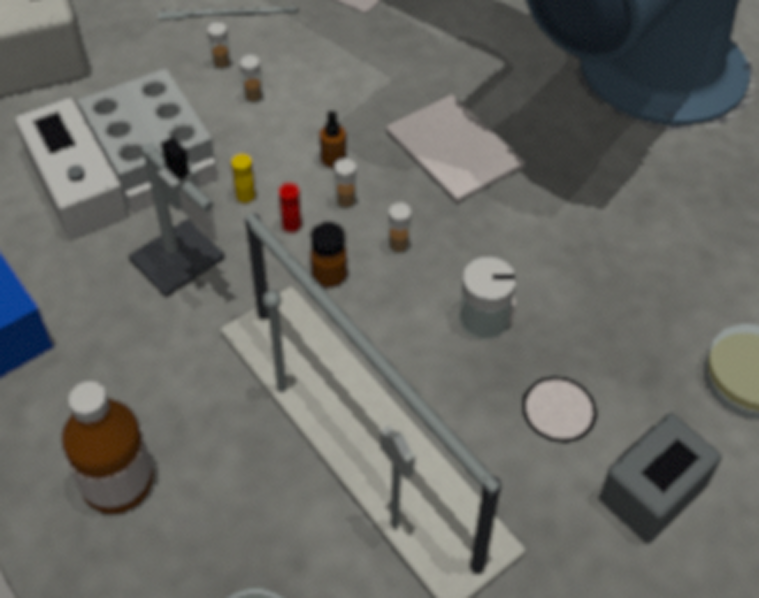

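The crops show the ball pin at the rail's right (−y) end and the pointed plate at its left end. The jar's stripe points about halfway between −x and +y, and the reader stands to the left (+y) of the spot. Now I'll triangulate.

```bash
cat >> h.py <<'E'
T=lambda u,v:('top0',(160+u/2.75-.3,100+v/2.75-.3))
S=lambda u,v:('scene0',(150+u/2.3-.3,120+v/2.3-.3))
E
python3 - <<'E'
from h import *
for n,t,s in [('vialA',(406,267),(400,212)),('vialB',(489,263),(345,167)),('vialC',(688,279),(250,63)),('vialD',(761,282),(217,30)),
 ('jarlid',(282,272),(489,277)),('spot',(178,265),(559,408)),('railR',(422,78),(252,220)),('railL',(73,67),(493,484)),('ball',(335,42),(271,298)),('plate',(155,42),(398,440)),
 ('tagtab',(512,42),(175,157)),('standbarL',(466,57),(207,203)),('standbarR',(560,50),(150,152)),
 ('bore1',(643,103),(118,128)),('bore3',(720,117),(105,106)),('bore4',(636,157),(181,143)),('bore6',(713,171),(154,89)),('dropper',(547,290),(332,118)),('flask',(424,188),(328,240)),('red',(498,198),(290,190)),('yel',(563,183),(242,160))]:
    print(n,tri(T(*t),S(*s)).round(3))
for f,uv in [T(643,103),T(682,110),T(720,117),T(636,157),T(675,164),T(713,171)]:print('bore',atz(f,uv,.06).round(3))
for f,uv in [T(32,265),T(95,260)]:print('reader',atz(f,uv,.06).round(3))
for z in (.072,): print('stripe',atz(*T(282,272),z).round(3),atz(*T(265,292),z).round(3),atz(*S(489,277),z).round(3),atz(*S(514,277),z).round(3))
E
```

```text
vialA [0.454 0.023 0.056]
vialB [ 0.46  -0.065  0.056]
vialC [ 0.448 -0.274  0.053]
vialD [ 0.447 -0.351  0.053]
jarlid [0.444 0.15  0.068]
spot [ 0.456  0.274 -0.002]
railR [0.625 0.012 0.158]
railL [0.626 0.345 0.161]
ball [0.66  0.096 0.156]
plate [0.656 0.27  0.153]
tagtab [ 0.652 -0.072  0.19 ]
standbarL [ 0.647 -0.031  0.158]
standbarR [ 0.656 -0.121  0.158]
bore1 [ 0.635 -0.226  0.091]
bore3 [ 0.623 -0.31   0.057]
bore4 [ 0.579 -0.221  0.041]
bore6 [ 0.564 -0.301  0.056]
dropper [ 0.433 -0.125  0.067]
flask [0.537 0.006 0.056]
red [ 0.529 -0.073  0.058]
yel [ 0.546 -0.141  0.059]
bore [ 0.634 -0.225  0.06 ]
bore [ 0.628 -0.267  0.06 ]
bore [ 0.621 -0.307  0.06 ]
bore [ 0.575 -0.217  0.06 ]
bore [ 0.569 -0.259  0.06 ]
bore [ 0.562 -0.299  0.06 ]
reader [0.446 0.41  0.06 ]
reader [0.452 0.345 0.06 ]
stripe [0.443 0.15  0.072] [0.422 0.167 0.072] [0.446 0.151 0.072] [0.427 0.167 0.072]
```

```bash
python3 -m jog '{"linear":[[33.4,-23.6,2],[33.4,-23.6,2],[33.4,-23.6,2],[33.4,-23.6,2],[33.4,-23.6,2],[33.4,-23.6,2],[33.4,-23.6,2],[33.4,-23.6,2],[33.4,-23.6,2],[33.4,-23.6,2],[33.4,-23.6,2],[33.4,-23.6,2]],"rot":[[0,0,0.1],[0,0,0.2],[0,0,0.3],[0,0,0.403],[0,0,0.403],[0,0,0.403],[0,0,0.403],[0,0,0.403],[0,0,0.403],[0,0,0.403],[0,0,0.403],[0,0,0.403]],"claw":[0,0,0,0,0,0,0,0,0,0,0,0]}'
python3 - <<'E'
from h import *
grab('wrist','w1')
for n,P in [('C',(.448,-.274,.06)),('D',(.447,-.351,.06)),('b1',(.634,-.225,.06)),('b6',(.562,-.299,.06))]: print(n,proj('w1',P))
E
```

```text
time: 1.65
ee_pos: [0.4693, -0.2505, 0.2113]
tcp_rot: [3.142, -0.002, 0.0]
force: [-0.2, 0.5, -0.2]
opening: 0.997
gripper_force: 0.0
C [344.80901899 205.40317705]
D [429.19339643 206.32307569]
b1 [283.50989127 -32.79513544]
b6 [378.97344688  71.75219573]
```

View pics/w1.png

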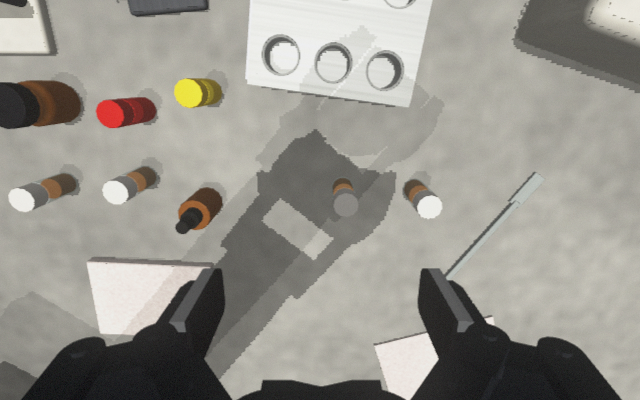

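The wrist view shows vial caps at (345,204), (429,206), (116,190) and (22,198), and the front-row bores at (281,55), (333,63) and (385,70). I'll take a second wrist view further ahead.

```bash
python3 -m jog '{"linear":[[9,0,-4],[9,0,-4],[9,0,-4],[9,0,-4]],"rot":[[0,0,0],[0,0,0],[0,0,0],[0,0,0]],"claw":[0,0,0,0]}'
python3 - <<'E'
from h import *
grab('wrist','w2')
E
```

```text
time: 2.2
ee_pos: [0.5588, -0.2498, 0.2505]
tcp_rot: [-3.141, 0.001, 0.002]
force: [-0.5, 0.1, -0.3]
opening: 0.999
gripper_force: 0.0
```

View pics/w2.png

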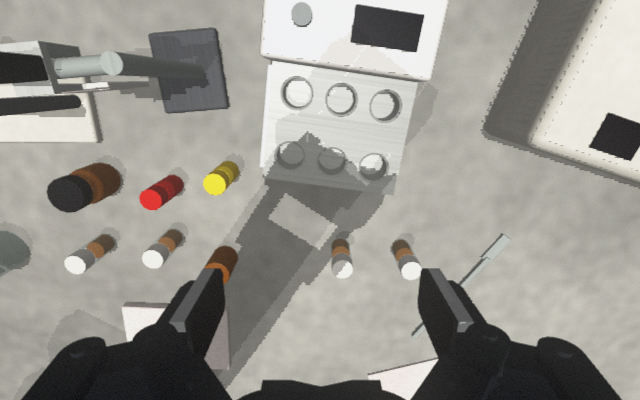

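It shows bores at (298,92), (341,99), (385,105), (290,153), (331,160) and (373,165), and caps at (342,270), (410,271), (153,259) and (76,264).

```bash
python3 - <<'E'
from h import *
V=lambda a,b:tri(('w1',a),('w2',b)).round(4)
for n,a,b in [('A',(22,198),(76,264)),('B',(116,190),(153,259)),('C',(345,205),(342,270)),('D',(429,207),(410,271)),('f1',(281,55),(290,153)),('f2',(333,63),(331,160)),('f3',(385,70),(373,165))]:
    print(n,V(a,b), atz('w1',a,.06).round(4),atz('w2',b,.06).round(4))
P=[]
for uv in [(298,92),(341,99),(385,105),(290,153),(331,160),(373,165)]: P.append(atz('w2',uv,.06)[:2])
P=np.array(P);M=np.array([[30,42],[30,0],[30,-42],[-30,42],[-30,0],[-30,-42]])/1000
c=P.mean(0);Q=P-c
th=np.arctan2((M[:,0]*Q[:,1]-M[:,1]*Q[:,0]).sum(),(M*Q).sum());Rz=np.array([[np.cos(th),-np.sin(th)],[np.sin(th),np.cos(th)]])
print('heater',c.round(4),th,(P-c-M@Rz.T).round(4).tolist());print((c+M@Rz.T).round(4).tolist())
E
```

```text
A [0.4566 0.0152 0.0631] [0.4555 0.0181 0.06  ] [0.4548 0.0178 0.06  ]
B [ 0.4648 -0.072   0.0666] [ 0.463  -0.0684  0.06  ] [ 0.461  -0.0679  0.06  ]
C [ 0.4501 -0.2741  0.0647] [ 0.4484 -0.2742  0.06  ] [ 0.4473 -0.2747  0.06  ]
D [ 0.4474 -0.3496  0.0627] [ 0.4463 -0.3509  0.06  ] [ 0.446  -0.3499  0.06  ]
f1 [ 0.5754 -0.2197  0.0477] [ 0.5745 -0.2208  0.06  ] [ 0.5778 -0.2211  0.06  ]
f2 [ 0.569  -0.262   0.0516] [ 0.5686 -0.262   0.06  ] [ 0.5709 -0.2614  0.06  ]
f3 [ 0.5636 -0.3049  0.0509] [ 0.5633 -0.3038  0.06  ] [ 0.5658 -0.3031  0.06  ]
heater [ 0.6002 -0.2663] -0.1473862356618646 [[-0.0012, -0.0011], [-0.0012, 0.0005], [-0.0005, 0.0007], [0.0011, -0.0008], [0.0003, 0.0005], [0.0014, 0.0003]]
[[0.6361, -0.2291], [0.6299, -0.2707], [0.6237, -0.3122], [0.5767, -0.2203], [0.5705, -0.2619], [0.5644, -0.3034]]
```

```bash
python3 -m jog '{"linear":[[-4,1,3],[-8,2,6],[-11.1,2.5,9],[-11.1,2.5,13],[-11.1,2.5,13],[-11.1,2.5,13],[-11.1,2.5,13],[-11.1,2.5,13],[-11.1,2.5,13],[-11.1,2.5,13],[-11.1,2.5,13]],"rot":[[0,0,-0.18],[0,0,-0.36],[0,0,-0.54],[0,0,-0.72],[0,0,-0.9],[0,0,-1.08],[0,0,-1.26],[0,0,-1.424],[0,0,-1.424],[0,0,-1.424],[0,0,-1.424]],"claw":[0.4,0.4,0.4,0.4,0.4,0.4,0.4,0.4,0.4,0.4,0.4]}'
python3 - <<'E'
from h import *
grab('wrist','w3'); print(ctrl.observe()['joint_pos'].round(2))
for t in [(.448,-.2745,.032),(.564,-.3035,.15)]: delta(t)
E
```

```text
time: 3.62
ee_pos: [0.4483, -0.2749, 0.1212]
tcp_rot: [-2.38, -2.051, 0.0]
force: [-0.6, 0.3, 0.1]
opening: 0.602
gripper_force: 0.0
[-0.77  0.09  1.95 -0.    1.1  -0.62]
d_cm [ 0.04 -0.05  8.93]
d_cm [-1.12 11.85 -2.87]
```

View pics/w3.png

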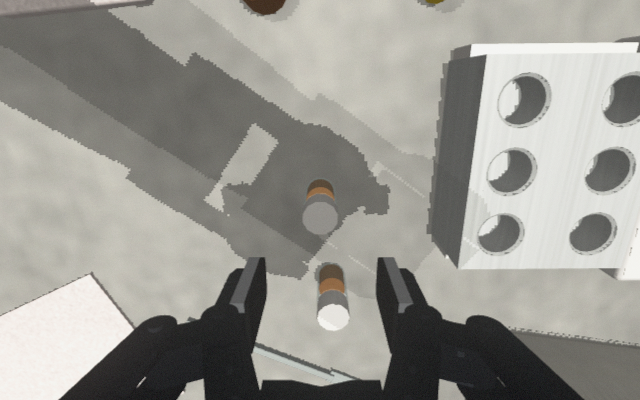

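Here vial C's cap is at (320,218) and D's at (333,318). The bores are at (498,233), (512,171), (524,99), (592,233) and (609,170). I'll check these against the projection.

```bash
python3 - <<'E'
from h import *
print(proj('w3',(.448,-.2745,.06)),proj('w3',(.446,-.3505,.06)),proj('w3',(.4483,-.2749,.121)))
print(atz('w3',(320.5,216),.06).round(4),atz('w3',(333,317),.06).round(4))
for n,b3,b2 in [('f1',(524,99),(290,153)),('f2',(512,171),(331,160)),('f3',(500,233),(373,165)),('r2',(609,170),(341,99)),('r3',(593,233),(385,105))]:
    print(n,atz('w3',b3,.06).round(4),tri(('w3',b3),('w2',b2)).round(4))
print('C',tri(('w3',(320.5,216)),('w2',(342,270)),('w1',(345,205))).round(4))
E
```

```text
[319.41433206 218.21200323] [332.59233265 316.7001078 ] [319.58611348 267.20987206]
[ 0.4489 -0.2731  0.06  ] [ 0.4463 -0.3508  0.06  ]
f1 [ 0.5743 -0.2194  0.06  ] [ 0.577  -0.2203  0.0551]
f2 [ 0.5689 -0.2612  0.06  ] [ 0.5702 -0.2617  0.0577]
f3 [ 0.5625 -0.3021  0.06  ] [ 0.5647 -0.304   0.0558]
r2 [ 0.6274 -0.2693  0.06  ] [ 0.6286 -0.2701  0.0584]
r3 [ 0.6223 -0.311   0.06  ] [ 0.6232 -0.3117  0.0588]
C [ 0.4484 -0.2739  0.0605]
```

```bash
python3 -m jog '{"linear":[[0,-0.05,4.5],[0,-0.05,8.9],[0,-0.05,8.9],[0,-0.05,8.9],[0,-0.05,8.9],[0,-0.05,8.9],[0,-0.05,8.9],[0,-0.05,8.9],[0,-0.05,4],[0,-0.05,-2],[0,-0.05,-2]],"rot":[[0,0,0],[0,0,0],[0,0,0],[0,0,0],[0,0,0],[0,0,0],[0,0,0],[0,0,0],[0,0,0],[0,0,0],[0,0,0]],"claw":[0.4,0.4,0.4,1,1,1,1,1,1,1,1]}' 30
python3 - <<'E'
from h import *
for t in [(.5645,-.303,.14),(.5645,-.303,.065)]: delta(t)
E
```

```text
time: 5.05
ee_pos: [0.4511, -0.2776, 0.1478]
tcp_rot: [2.369, 2.044, 0.002]
force: [0.2, -0.2, -0.1]
opening: 0.266
gripper_force: 30.6
d_cm [-0.84 11.58  0.9 ]
d_cm [-0.79 11.5   8.4 ]
```

```bash
python3 -m jog '{"linear":[[-0.4,6,0.5],[-1.15,11.9,1],[-1.15,11.9,1],[-1.15,11.9,4],[-1.15,11.9,4],[-1.15,11.9,4],[-1.15,11.9,4]],"rot":[[0,0,0],[0,0,0],[0,0,0],[0,0,0],[0,0,0],[0,0,0],[0,0,0]],"claw":[1,1,1,1,1,1,1]}'
python3 - <<'E'
from h import *
grab('wrist','w4')
a=cv2.imread('pics/w4.png')[60:400,200:640];cv2.imwrite('pics/w4c.png',cv2.resize(a,None,fx=1.75,fy=1.75))
delta((.5645,-.303,.065))
E
```

```text
time: 5.92
ee_pos: [0.5645, -0.3042, 0.1029]
tcp_rot: [2.377, 2.051, 0.001]
force: [-0.5, -0.3, -0.4]
opening: 0.267
gripper_force: 30.6
d_cm [ 0.12 -0.02  3.78]
```

View pics/w4c.png

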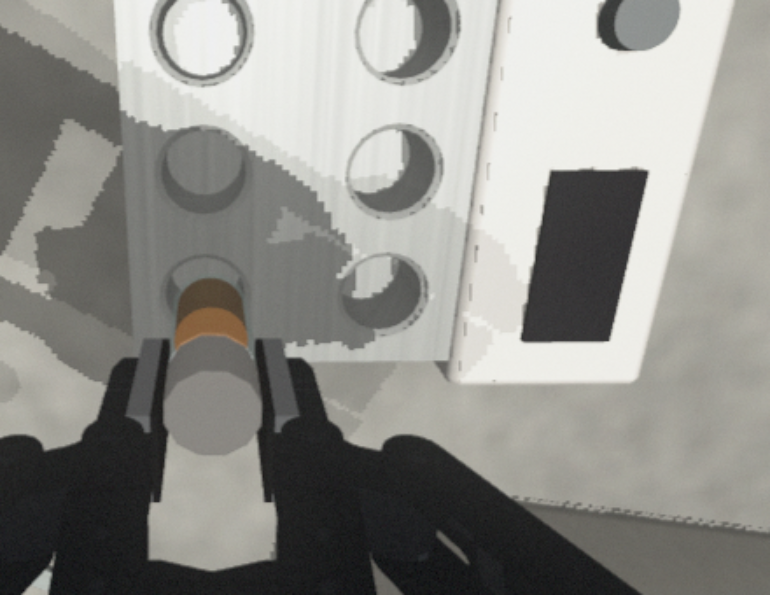

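The vial is held above bore f3. Its cap centre is at about (321.7,291.4) in full-frame pixels and the bore rim centre at about (317,228.5). I'll compare the two.

```bash
python3 - <<'E'
from h import *
full=lambda u,v:(200+u/1.75-.2,60+v/1.75-.2)
print('bore',atz('w4',full(205,295),.06).round(4),'cap',atz('w4',full(212.5,408),.131).round(4))
for n,p in [('f2',(204,169)),('f1',(202,36)),('r3',(384,291)),('r2',(394,171)),('r1',(407,34))]: print(n,atz('w4',full(*p),.06).round(4))
E
```

```text
bore [ 0.563  -0.3027  0.06  ] cap [ 0.5659 -0.2993  0.131 ]
f2 [ 0.5692 -0.2603  0.06  ]
f1 [ 0.5745 -0.2214  0.06  ]
r3 [ 0.6227 -0.3102  0.06  ]
r2 [ 0.628  -0.2696  0.06  ]
r1 [ 0.6337 -0.2296  0.06  ]
```

```bash
python3 -m jog '{"linear":[[0,-0.2,0],[0,-0.2,0.7],[0,-0.2,1.3],[0,-0.2,1.7],[0,-0.2,1.7]],"rot":[[0,0,0],[0,0,0],[0,0,0],[0,0,0],[0,0,0]],"claw":[1,1,1,1,1]}'
```

```text
time: 6.6
ee_pos: [0.5619, -0.3033, 0.0837]
tcp_rot: [-2.378, -2.052, 0.0]
force: [0.3, 0.2, -0.5]
opening: 0.267
gripper_force: 30.5
```

```bash
python3 -m jog '{"linear":[[0,0,0.7],[0,0,1.3],[0,0,1.8],[0,0,1.8],[0,0,1.8]],"rot":[[0,0,0],[0,0,0],[0,0,0],[0,0,0],[0,0,0]],"claw":[1,1,1,1,1]}'
```

```text
time: 7.22
ee_pos: [0.5621, -0.3035, 0.0665]
tcp_rot: [2.378, 2.052, -0.0]
force: [-0.5, 0.8, 2.7]
opening: 0.259
gripper_force: 30.8
```

```bash
python3 -m jog '{"linear":[[0,0,0.15],[0,0,0.15],[0,0,0.15],[0,0,0.1],[0,0,-5],[0,0,-8],[-3,-5.5,-8],[-6.3,-10.9,-8],[-6.3,-10.9,-3],[-6.3,-10.9,-3],[-6.3,-10.9,-3]],"rot":[[0,0,0],[0,0,0],[0,0,0],[0,0,0],[0,0,0],[0,0,0],[0,0,0],[0,0,0],[0,0,0],[0,0,0],[0,0,0]],"claw":[0.55,0.55,0.55,0.55,0.55,0.55,0.5,0.4,0.4,0.4,0.4]}'
python3 - <<'E'
from h import *
grab('wrist','w5')
a=cv2.imread('pics/w5.png');cv2.imwrite('pics/w5c.png',a)
print(proj('w5',(.445,-.35,.06)),proj('w5',(.5624,-.303,.092)));delta((.445,-.35,.032))
E
```

```text
time: 8.6
ee_pos: [0.4459, -0.35, 0.0974]
tcp_rot: [2.377, 2.052, 0.0]
force: [-0.2, 1.2, 0.5]
opening: 0.6
gripper_force: 0.0
[318.22568864 234.34902947] [573.90850088 129.33760024]
d_cm [ 0.03 -0.16  6.61]
```

View pics/w5c.png

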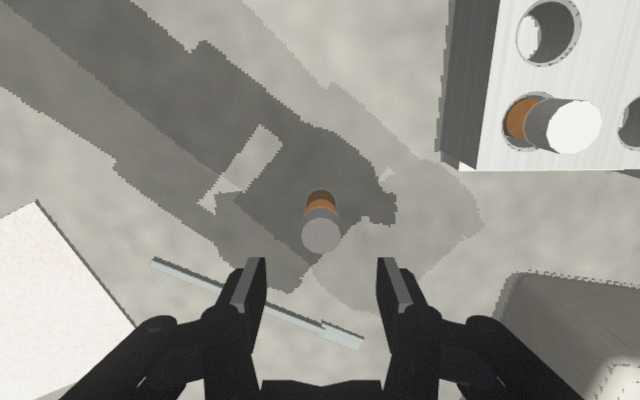

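The cap of the vial in f3 is at (572,127), which matches the seated prediction. Vial D is centred between the fingers at (321,234). I'll pick D up and take it to r3.

```bash
python3 -m jog '{"linear":[[0,0,4],[0,0,6.5],[0,0,6.5],[0,0,6.5],[0,0,6.5],[0,0,6.5],[0,0,6.5],[0,0,6.5],[0,0,1],[0,0,-5.5],[3,5,-5.5],[5,11,-5.5],[6.4,16.9,-5.5],[6.4,16.9,-5.5],[6.4,16.9,-2],[6.4,16.9,0],[6.4,16.9,1.5],[6.4,16.9,1.5],[6.4,16.9,1.5]],"rot":[[0,0,0],[0,0,0],[0,0,0],[0,0,0],[0,0,0],[0,0,0],[0,0,0],[0,0,0],[0,0,0],[0,0,0],[0,0,0],[0,0,0],[0,0,0],[0,0,0],[0,0,0],[0,0,0],[0,0,0],[0,0,0],[0,0,0]],"claw":[0.4,0.4,0.4,1,1,1,1,1,1,1,1,1,1,1,1,1,1,1,1]}' 30
```

```text
time: 11.02
ee_pos: [0.6217, -0.3116, 0.0822]
tcp_rot: [2.378, 2.052, 0.0]
force: [-0.1, 0.3, -0.4]
opening: 0.263
gripper_force: 30.6
```

```bash
python3 -m jog '{"linear":[[0,0,1],[0,0,1.75],[0,0,1.75],[0,0,1.75],[0,0,1.75],[0,0,1.7],[0,0,-4],[0,0,-7],[5,-6,-7],[10,-10,-7],[15,-14,-7],[19,-17,-7],[21.9,-19.5,-6],[21.9,-19.5,-2],[21.9,-19.5,-2],[21.9,-19.5,-2]],"rot":[[0,0,0],[0,0,0],[0,0,0],[0,0,0],[0,0,0],[0,0,0],[0,0,0],[0,0,0],[0,0,0],[0,0,0],[0,0,0],[0,0,0],[0,0,0],[0,0,0],[0,0,0],[0,0,0]],"claw":[1,1,1,0.55,0.55,0.55,0.55,0.55,0.5,0.4,0.4,0.4,0.4,0.4,0.4,0.4]}'
python3 - <<'E'
from h import *
grab('wrist','w6')
g=cv2.imread('pics/w6.png');m=cv2.inRange(g,(150,150,150),(255,255,255))
n,l,s,c=cv2.connectedComponentsWithStats(m)
for i in range(1,n):
    if 150<s[i,4]<8000: print(s[i],c[i].round(1))
print(proj('w6',(.4605,-.0665,.06)))
E
```

```text
time: 13.02
ee_pos: [0.4616, -0.0666, 0.1023]
tcp_rot: [2.378, 2.051, 0.001]
force: [0.6, -0.6, -0.2]
opening: 0.596
gripper_force: 0.0
[223 151  29  15 181] [239.6 157.3]
[220 226  20  22 215] [230.1 237.1]
[517 336  84  10 726] [560.1 340.3]
[ 560  357   80   43 1397] [609.3 384.2]
[177 379  27  21 383] [192.9 391. ]
[317.89673279 230.87846956]
```

View pics/w6.png

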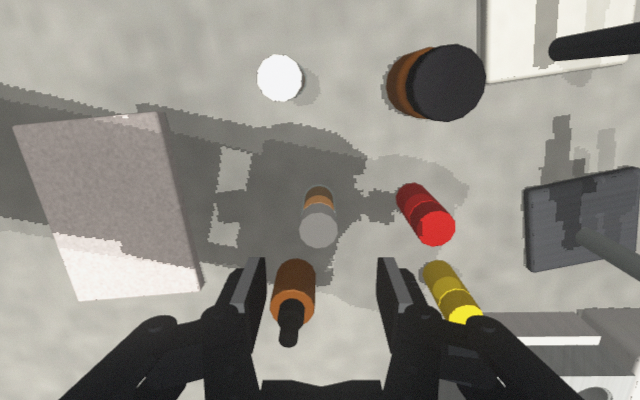

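The red and yellow decoys are at (437,228) and (465,315), and the dropper is at (290,305). Vial B's cap is at (318,226), about 2.5 mm further +y than aimed. I'll correct for that, pick B up and take it to f2.

```bash
python3 -m jog '{"linear":[[0.25,-0.15,4],[0.25,-0.15,7],[0.25,-0.15,7],[0.25,-0.15,7],[0.25,-0.15,7],[0.25,-0.15,7],[0.25,-0.15,7],[0.25,-0.15,1],[0.25,-0.15,-5],[-5,4,-6],[-10,8,-6],[-15,12,-6],[-17.7,13.5,-6],[-17.7,13.5,-3],[-17.7,13.5,0],[-17.7,13.5,2],[-17.7,13.5,2],[-17.7,13.5,2]],"rot":[[0,0,0],[0,0,0],[0,0,0],[0,0,0],[0,0,0],[0,0,0],[0,0,0],[0,0,0],[0,0,0],[0,0,0],[0,0,0],[0,0,0],[0,0,0],[0,0,0],[0,0,0],[0,0,0],[0,0,0],[0,0,0]],"claw":[0.4,0.4,0.4,1,1,1,1,1,1,1,1,1,1,1,1,1,1,1]}' 30
python3 - <<'E'
from h import *
print(atz('w6',(280,77.5),.06), atz('w6',(318,226),.06))
E
```

```text
time: 15.32
ee_pos: [0.569, -0.2611, 0.0825]
tcp_rot: [2.377, 2.052, 0.001]
force: [0.1, 0.1, -0.6]
opening: 0.268
gripper_force: 30.1
[0.45420548 0.0202739  0.06      ] [ 0.46102664 -0.06342938  0.06      ]
```

```bash
python3 -m jog '{"linear":[[0,0,1],[0,0,1.75],[0,0,1.75],[0,0,1.75],[0,0,1.75],[0,0,1.7],[0,0,-4],[0,0,-7],[6,-4,-7],[11,-7,-7],[16,-10,-7],[21,-13,-7],[26.1,-15.5,-6],[26.1,-15.5,-2],[26.1,-15.5,-2],[26.1,-15.5,-2]],"rot":[[0,0,0],[0,0,0],[0,0,0],[0,0,0],[0,0,0],[0,0,0],[0,0,0],[0,0,0],[0,0,0],[0,0,0],[0,0,0],[0,0,0],[0,0,0],[0,0,0],[0,0,0],[0,0,0]],"claw":[1,1,1,0.55,0.55,0.55,0.55,0.55,0.5,0.4,0.4,0.4,0.4,0.4,0.4,0.4]}'
python3 - <<'E'
from h import *
grab('wrist','w7')
g=cv2.imread('pics/w7.png')
c=cv2.HoughCircles(cv2.medianBlur(cv2.cvtColor(g,6),5),3,1,30,param1=80,param2=18,minRadius=14,maxRadius=50);print(c[0][:12].round(0).tolist())
print(proj('w7',(.4538,.0195,.06)), proj('w7',(.444,.15,.072)))
E
```

```text
time: 17.32
ee_pos: [0.4542, 0.0195, 0.1023]
tcp_rot: [2.379, 2.051, 0.001]
force: [-0.6, 0.3, 0.6]
opening: 0.599
gripper_force: 0.0
[[464.0, 232.0, 34.0], [434.0, 206.0, 29.0], [320.0, 228.0, 18.0], [268.0, 10.0, 46.0], [320.0, 362.0, 18.0], [552.0, 308.0, 27.0]]
[319.14511939 230.74155817] [251.83411107 -27.80757693]
```

View pics/w7.png

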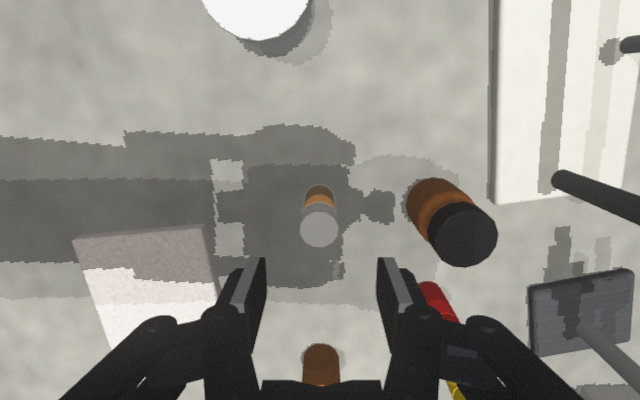

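Vial A's cap is at (319.5,226.5), between the pads. I'll pick it up with a small correction and take it to r2.

```bash
python3 -m jog '{"linear":[[0.2,-0.1,4],[0.2,-0.1,7],[0.2,-0.1,7],[0.2,-0.1,7],[0.2,-0.1,7],[0.2,-0.1,7],[0.2,-0.1,7],[0.2,-0.1,1],[0.2,-0.1,-5],[-6,4,-6.5],[-12,8,-6.5],[-18,12,-6.5],[-23,17,-6.5],[-26.1,21.5,-6.5],[-26.1,21.5,-6.5],[-26.1,21.5,-2],[-26.1,21.5,1],[-26.1,21.5,2],[-26.1,21.5,2],[-26.1,21.5,2]],"rot":[[0,0,0],[0,0,0],[0,0,0],[0,0,0],[0,0,0],[0,0,0],[0,0,0],[0,0,0],[0,0,0],[0,0,0],[0,0,0],[0,0,0],[0,0,0],[0,0,0],[0,0,0],[0,0,0],[0,0,0],[0,0,0],[0,0,0],[0,0,0]],"claw":[0.4,0.4,0.4,1,1,1,1,1,1,1,1,1,1,1,1,1,1,1,1,1]}' 30
```

```text
time: 19.88
ee_pos: [0.6286, -0.27, 0.0832]
tcp_rot: [2.377, 2.051, 0.001]
force: [-0.6, 0.4, -0.3]
opening: 0.264
gripper_force: 29.8
```

```bash
python3 -m jog '{"linear":[[0,0,1],[0,0,1.75],[0,0,1.75],[0,0,1.75],[0,0,1.75],[0,0,1.7],[0,0,-4],[0,-2,-10],[5,-8,-11.7],[10,-12,-11.7],[15,-15,-11.7],[20,-17,-11.7],[25,-19,-11.7],[30,-21,-11.7],[35,-23,-11.7],[38.9,-24.4,-11.7],[38.9,-24.4,-11.7],[38.9,-24.4,-11.7],[38.9,-24.4,-11.7]],"rot":[[0,0,0],[0,0,0],[0,0,0],[0,0,0],[0,0,0],[0,0,0],[0,0,0],[0,0,0],[0,0,0],[0,0,-0.12],[0,0,-0.24],[0,0,-0.36],[0,0,-0.496],[0,0,-0.496],[0,0,-0.496],[0,0,-0.496],[0,0,-0.496],[0,0,-0.496],[0,0,-0.496]],"claw":[1,1,1,0.55,0.55,0.55,0.55,0.55,0.4,0.2,0,0,0,0,0,0,0,0,0]}'
python3 - <<'E'
from h import *
grab('wrist','w8');grab('scene','s8')
a=cv2.imread('pics/w8.png');b=cv2.imread('pics/s8.png')[120:280,140:460]
b=cv2.resize(b,(640,320),interpolation=2);cv2.imwrite('pics/w8c.png',cv2.resize(np.vstack([a[:270],b]),None,fx=1,fy=1))
print(proj('w8',(.444,.15,.072)),proj('w8',(.456,.274,0)))
E
```

```text
time: 22.25
ee_pos: [0.4437, 0.15, 0.1983]
tcp_rot: [1.804, 2.572, -0.0]
force: [-0.5, 0.7, 1.1]
opening: 1.001
gripper_force: 0.0
[321.60538684 188.9109651 ] [380.2015684   47.72976716]
```

View pics/w8c.png

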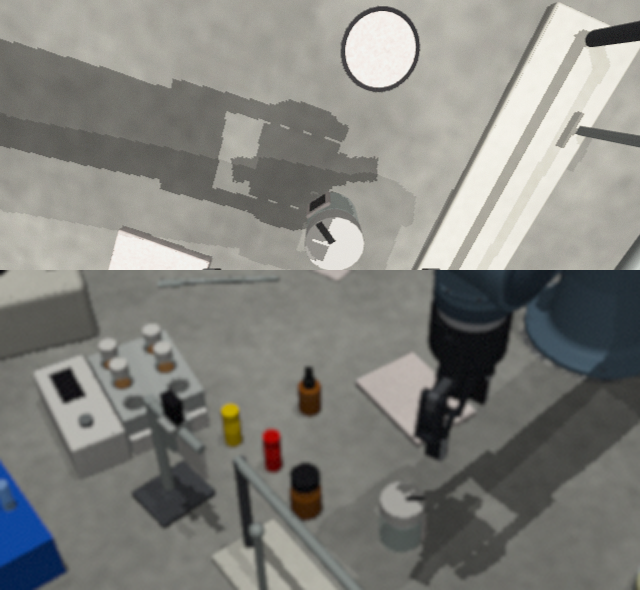

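The jar has been knocked: its lid is now at (334,243) with the stripe's tip at (318,225). The spot is at (380.5,49), and all four vials are seated in the heater.

```bash
python3 - <<'E'
from h import *
a=atz('w8',(334,243),.072);b=atz('w8',(318,225),.072);print(a.round(4),b.round(4),np.degrees(np.arctan2(b[1]-a[1],b[0]-a[0])))
print('spot',atz('w8',(380.5,49),0).round(4));c=b*0+a;delta((a[0],a[1],.09))
g=cv2.imread('pics/w8.png')[150:290,250:420];cv2.imwrite('pics/w8j.png',cv2.resize(g,None,fx=4,fy=4,interpolation=2))
E
```

```text
[0.4708 0.1076 0.072 ] [0.4521 0.1188 0.072 ] 149.15004088870296
spot [0.4567 0.2731 0.    ]
d_cm [-4.91  1.11 10.83]
```

View pics/w8j.png

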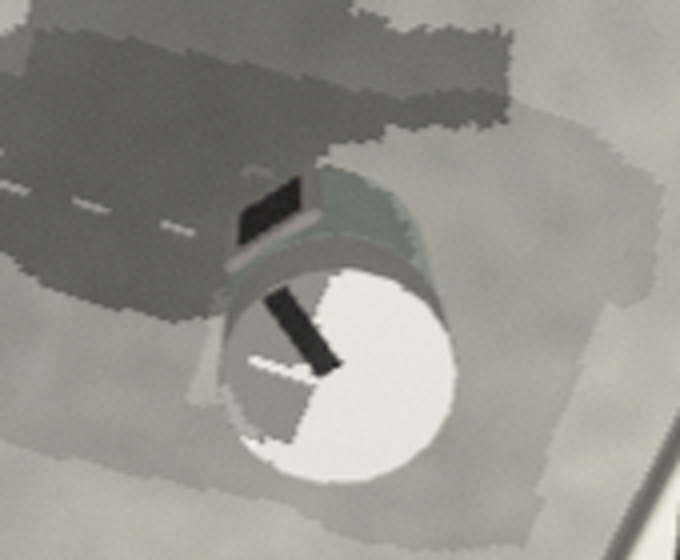

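The lid centre is at (334.5,243.8), and the stripe runs from about (332.5,243) to (318.7,222.5).

```bash
python3 - <<'E'
from h import *
a=atz('w8',(332.5,243),.072);b=atz('w8',(318.7,222.5),.072);c=atz('w8',(334.5,243.8),.072);print(c.round(4),np.degrees(np.arctan2(b[1]-a[1],b[0]-a[0])))
print('label',atz('w8',(250+272/4,150+210/4),.025).round(4))
# reader yaw from top0 crop: corners of the reader's top
g=cv2.imread('pics/top0.png')[175:218,163:202];cv2.imwrite('pics/rd.png',cv2.resize(g,None,fx=14,fy=14,interpolation=2))
E
```

```text
[0.4715 0.107  0.072 ] 141.71210583928584
label [0.4504 0.1223 0.025 ]
```

View pics/rd.png

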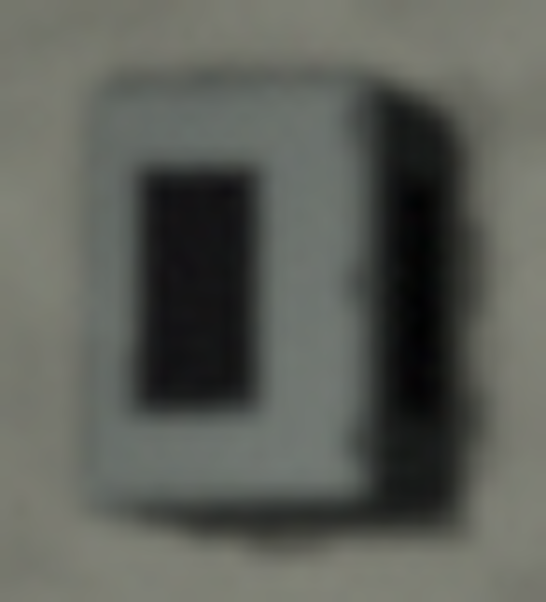

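```bash
python3 -m jog '{"linear":[[-5,1.1,5],[-5,1.1,9],[-5,1.1,13],[-5,1.1,16.8],[-5,1.1,16.8],[-5,1.1,16.8],[-5,1.1,16.8],[-5,1.1,16.8],[-5,1.1,16.8],[-5,1.1,16.8],[-5,1.1,16.8],[-5,1.1,15],[-5,1.1,13],[-5,1.1,13]],"rot":[[0,0,0],[0,0,0],[0,0,0],[0,0,0],[0,0,0],[0,0,0],[0,0,0],[0,0,0],[0,0,0],[0,0,0],[0,0,0],[0,0,0],[0,0,0],[0,0,0]],"claw":[0,0,0,0,0,1,1,1,1,1,1,1,1,1]}' 60
python3 - <<'E'
from h import *
q=lambda u,v:(163+u/14-.46,175+v/14-.46)
P=[atz('top0',q(*p),.06)[:2] for p in [(380,90),(372,500),(95,80),(85,500),(140,170),(135,405),(255,170),(255,405)]]
for a,b in zip(P[::2],P[1::2]): d=a-b;print(np.degrees(np.arctan2(d[1],d[0]))+90)
m=np.mean(P[:4],0);print(m)
for f,s in [('top0',T(178,265)[1])]: print(atz(f,s,0))
E
```

```text
time: 24.1
ee_pos: [0.4726, 0.1078, 0.0705]
tcp_rot: [1.799, 2.57, 0.005]
force: [0.2, 0.3, -2.3]
opening: 0.598
gripper_force: 63.0
92.4668056074554
92.60719615285657
92.68673177231265
93.730825466284
[0.44812666 0.38764308]
[0.45566582 0.273638   0.        ]
```

```bash
python3 -m jog '{"linear":[[4,1,0],[8,2.1,0],[12,3.2,0],[16.15,4.3,0],[16.15,4.3,0],[16.15,4.3,0],[16.15,4.3,0],[16.15,4.3,0],[16.15,4.3,2],[16.15,4.3,3.5],[16.15,4.3,3.7],[16.15,4.3,3.7],[16.15,4.3,3.7]],"rot":[[0,0,0.17],[0,0,0.34],[0,0,0.51],[0,0,0.68],[0,0,0.88],[0,0,0.88],[0,0,0.88],[0,0,0.88],[0,0,0.88],[0,0,0.88],[0,0,0.88],[0,0,0.88],[0,0,0.88]],"claw":[1,1,1,1,1,1,1,1,1,1,1,1,1]}'
```

```text
time: 25.72
ee_pos: [0.4555, 0.2743, 0.032]
tcp_rot: [-2.725, -1.56, 0.003]
force: [-5.5, -0.4, 8.6]
opening: 0.596
gripper_force: 64.4
```

```bash
python3 -m jog '{"linear":[[0,0,-0.1],[0,0,-0.1],[0,0,-0.1],[0,0,-0.1],[0,0,-0.1],[0,0,-5],[0,0,-10],[0,0,-17],[0,0,-17],[0,0,-17],[0,0,-17]],"rot":[[0,0,0],[0,0,0],[0,0,0],[0,0,0],[0,0,0],[0,0,0],[0,0,0],[0,0,0],[0,0,0],[0,0,0],[0,0,0]],"claw":[0,0,0,0,0,0,0,0,0,0,0]}'
python3 - <<'E'
from h import *
grab('wrist','w9'); g=cv2.imread('pics/w9.png')
print(proj('w9',(.4565,.2735,.072)),proj('w9',(.4565,.2735,0)))
u,v=proj('w9',(.4565,.2735,.072)).astype(int)
gr=cv2.cvtColor(g,6)
print(cv2.HoughCircles(cv2.medianBlur(gr,5),3,1,60,param1=80,param2=25,minRadius=25,maxRadius=60))
sub=gr[v-45:v+46:3,u-60:u+61:3]
for r in sub: print(''.join('#' if p<60 else '+' if p<130 else '.' if p<200 else ' ' for p in r))
E
```

```text
time: 27.1
ee_pos: [0.4548, 0.2737, 0.199]
tcp_rot: [-2.726, -1.56, 0.006]
force: [-0.1, 0.8, -0.3]
opening: 1.0
gripper_force: 0.0
[321.87158348 187.84265236] [321.88518516 167.16677269]
[[[322.5 168.5  35.7]
  [124.5 171.5  56.1]
  [238.5  57.5  58.3]]]
++++++++++..+##. ..+       #+............
++++++++++.+##...#++.....   ##...........
++++++++..++#..+#+  .++...   ##..........
++++++++..+#..##+ .....+...   #+.........
+++++++.++##.#+..+++++++++..  +#.........
++++++..++#.++.++++++..++++..  #.........
++++++.+++#...++...      .++.  #+........
+++++.+++++..++++.....     +.  ++........
+++++++++#+.+++##......     .+.++........
+++++++++#+.+..###.......    +..#++...++.
++++++++++++....##+........   .++++++++++
++++++++++#.....+##.........  .#+++++++++
++++++++++#......###.........  #+++++++++
+++++++++++.......##+........  #+++++++++
+++++++++++.......+##..........++++++++++
+++++++++++........+...........++++++++++
+++++++++++....................++++++++++
+++++++++++....................+++++++++.
+++++++++++....................+++++.....
+++++++++++...................++++++.....
.+++++++++++..................+++++......
..+++++++++++................++++++......
....++++++++++..............+++++++......
.....++++++++++............++++++++......
......+++++++++++........+++++++++.......
........++++++++++++++.+++++++++++.......
.........++++++++++++.+++++++++++........
..........++++++++++++++++++++++.........
............+++++++++++++++++++..........
.............+++++++++++++++++...........
..............+++++++++++++++............
```

The ASCII crop shows the lid centred on the spot at about (323,187), with the stripe pointing at about 91° against the reader's 93°. The jar is done. Next I'll measure the rail at the plate and the pin with the wrist camera.

```bash
python3 -m jog '{"linear":[[0,0,-6],[0,0,-10.1],[4,7,-10.1],[8.3,14.95,-10.1],[8.3,14.95,-10.1],[8.3,14.95,-10.1],[8.3,14.95,-10.1],[8.3,14.95,-10.1],[8.3,14.95,-10.1],[8.3,14.95,-10.1]],"rot":[[0,0,0.17],[0,0,0.34],[0,0,0.51],[0,0,0.68],[0,0,0.85],[0,0,1.04],[0,0,1.04],[0,0,1.04],[0,0,1.04],[0,0,1.04]],"claw":[0,0,0,0,0,0,0,0,0,0]}'
cat >> h.py <<'E'
def asc(fn,u0,v0,u1,v1,st):
    g=cv2.cvtColor(cv2.imread(f'pics/{fn}.png'),6)[v0:v1:st,u0:u1:st]
    for i,r in enumerate(g): print('%3d '%(v0+i*st)+''.join('#@%+=-:. '[min(8,int(p)//28)] for p in r))
E
python3 - <<'E'
from h import *
grab('wrist','p1')
for P in [(.626,.345,.16),(.626,.27,.16),(.626,.18,.16),(.66,.27,.171)]: print(proj('p1',P).round(1))
s=ctrl.observe();print(R.from_rotvec(s['tcp_rot']).as_matrix()[:2,0])
asc('p1',180,80,460,260,3)
E
```

```text
time: 28.4
ee_pos: [0.6266, 0.2702, 0.3026]
tcp_rot: [-3.142, -0.001, -0.001]
force: [-0.5, 1.0, -0.4]
opening: 1.004
gripper_force: 0.0
[232.7 186.4]
[319.1 186.5]
[422.8 186.5]
[319.  149.8]
[9.99999701e-01 6.28140954e-04]
 80 --------::::---::::::---::::::-::::::::::::::::----------------------------------------------:
 83 --------::::::::::::-----::::::::::::::::::::::---------------------------------------------::
 86 ::------:::::::::::::::--:::::::::::::::::::::--------------------------------------------:-::
 89 :::-----:::::::::::::::-::::::::::::::::::::::-----------::--------------------------------:::
 92 :::-----:::::::::::::::::::::--:::::::::::::::---------------:----------------------------::::
 95 :---------::::::::::::::::::---:::::::::::--:::--------------:---------------------:---:::::::
 98 :::----:::::::::::::::::::::---:::::::::-----::------------------------------------:::::::::::
101 :::::::::::::::::::::::::::--:-::::::::--------------------------------------------::::::::::-
104 ::::::::::::::::::::::::::-::::::::::::----------------------------------------
[... 4364 characters left out ...]
::::::-
239 --::::::::::::--------------::-:::::::::::==========++++=+=++++++++++------------------::::::-
242 -:::::::::::::------------------::::::::::==========+=+++=+++++++++++-------------------:::::-
245 :-::::::::::-+%%%%%%%%%%%%+--:::::::::::::-+%@@@@%+=++=++++++++++++++=--------------:---::::::
248 --::::::::::%%%%%%%%%%%%%%+-:::::::::::::-%%-==-=%@%++++++++++++++++++---------------:--::::::
251 :::::::::::+%%%%%%%%%%%%%%+--:::::::::::=@ -=======%@++++++++++++++++=-------------------:::::
254 -:::::::::-%%%%%%%%%%%%%%%%--::::::::::-@  -========%%++++++++++++++=--------------------:::::
257 :-::::::::%%%%%%%%%%%%%%%%%+-::::::::::@ .-=========-@++++++++++++++---------------------:::::
```

The plate's tip is at u≈319.5, in line with the TCP, and the bar spans rows 181–196. Next is the pin.

```bash
python3 -m jog '{"linear":[[0,6,0],[0,12,0],[0,17.4,0],[0,17.4,0],[0,17.4,0],[0,17.4,0]],"rot":[[0,0,0],[0,0,0],[0,0,0],[0,0,0],[0,0,0],[0,0,0]],"claw":[0,0,0,0,0,0]}'
python3 - <<'E'
from h import *
grab('wrist','p2')
for P in [(.626,.012,.16),(.626,.096,.16),(.66,.096,.157)]: print(proj('p2',P).round(1))
asc('p2',220,110,440,206,2)
E
```

```text
time: 29.2
ee_pos: [0.6268, 0.0972, 0.3024]
tcp_rot: [-3.141, -0.002, -0.0]
force: [0.0, 0.2, 0.3]
opening: 1.002
gripper_force: 0.0
[417.2 186.8]
[320.3 186.7]
[320.4 147. ]
110 ::::::::::::::::::::::::::::::::::::::------------:-------------------------------------------------::::::::::
112 ::::::::::::::::::::::::::::::::::::::------------:-------------------------------------------------::::::::::
114 ::::::::::::::::::::::::::::::::::::::--------------------------------------------------------------:::::::---
116 ::::------------------::::::::::::::::--------------------------------------------------------------::::::----
118 .::::.:::::::::::::::::::::::::::::::-------------------------------=========-=-=-=======-----------::::::----
120                                       ...................................................:----------::::::----
122                                                                .        . ..             .----------::::::----
124                                                  .==:          .. .   .......             ----------::::::::::
126  
[... 3894 characters left out ...]
--=:::::::
194 ----------======================+++++=++=++++++++++++++++++++++=+++++++++==++=+==++++===++======-------:::::::
196 :::::::::::::::::::::::::::::::::-======:================++++++++++++++++++++----------------:---++++-::::::::
198 :::::::::::::::::::::::::::::::::-======:================+++++++++++++++++++---------------:::::::-:::::::::::
200 :::::::::::::::::::::::::::::::::-======:================+++++++++++==+++++=---------------:::::::::::::::::::
202 :::::::::::::::::::::::-::::::::::======:===============++++++++++++==+++++=----------------::::::::::::::::::
204 ::::::::::::::::::::::::::::::::::======::::::::::::::-:-------------++++++=-----++%%+=-----::::::::::::::::::
```

The ball is at (323,148), giving a pin y of about 0.094. The bar's centre row is 188.5, the same as at the plate. Next is the tag.

```bash
python3 -m jog '{"linear":[[0.8,6,0],[1.6,12,0],[2.55,16.9,0],[2.55,16.9,0],[2.55,16.9,0],[2.55,16.9,0]],"rot":[[0,0,0],[0,0,0],[0,0,0],[0,0,0],[0,0,0],[0,0,0]],"claw":[0,0,0,0,0,0]}'
python3 - <<'E'
from h import *
grab('wrist','p3')
for P in [(.647,-.031,.16),(.656,-.121,.16),(.652,-.072,.16),(.652,-.072,.206)]: print(proj('p3',P).round(1))
asc('p3',230,140,430,250,2)
E
```

```text
time: 30.0
ee_pos: [0.6524, -0.0713, 0.3024]
tcp_rot: [-3.141, -0.003, 0.0]
force: [0.4, -0.1, 0.2]
opening: 1.003
gripper_force: 0.0
[272.7 191.6]
[376.5 181.8]
[319.7 186.2]
[319.5 203.9]
140 .................:=--:::::::::::===++++=-------%+++++++++++++++++++++++++++------------::::::-++++++
142                  .=-:::::::::::-===+++++++=++--%+++++++++++++++++++++++++++------------:::::::=+++++
144                  .=-::::::::::-=========++++++=%%%%%%%+++++++++++++++++++++------------:::::::--+++=
146                  .=-:::::::::==========++++++++%%%%%%%%%+++++++++++++++++++-----------::::::::====+=
148                  .=-::::::::-==========++++++++%@%%%%%%%%++++++++++++++++++-----------::::::::+++=++
150                  .=---:::::-==========+++++++++%@%%%@%%%%%%++++%+++++++++++-----------:::::::-+++- .
152                  .=-----:::===========+++++++++%%@%%%%%%%%%%%+%%%++++++++++------------::::::-+++.  
154 .....            .=-------:===========+++++++++%@%%%@%@@%%%@%%%%%+++++++++%---------------::-=+++   
156 ..................=-----:::==========++++++++++%@%%%%%%%@@%@@%@%%%
[... 4164 characters left out ...]
+++++++++++++@@%@@%@%----+++++++----:-=++++++++-::::::::::::::-+:.....
238 :::::::::+%@@@@@@@@%%%%@%=====++++++++++++%@@%%%%@@+===++++++=----::=++-....:=:::::::::::::::=:.....
240 :::::::::+@@@@@@@@@@@%%%+=====++++++++++++%@%%%%%%@++++++++++------:=+:.......-:::::::::::::::......
242 ::::::::-@@@@@@@@@@@@%%%+====++++++++++++++%%%%%%%%+++++++++=----:::-+........::::::::::::::::::::::
244 ::::::::=@@@@@@@@@@@@@%%+===++++++++++++++%%%@@%%%%+++++++++=----:::::........::::::::::::::::::::::
246 ::::::::%@@@@@@@@@@@@@%%=+===+++++++++++++%%@@@@@@%+++++++++=----::::..........:::::::::::::::::::::
248 :::::::=@@@@@@@@@@@@@@%+====++++++++++++++%@@@%@@@%+++++++++-----:::::........::::::::::::::::::::::
```

The tab spans u 306–338 with its near edge at row 213, so the tag's x is about 0.652, 27.3 mm beyond the rail axis. The stand is turned about 5°. Picking it.

```bash
python3 -m jog '{"linear":[[0,0.07,5],[0,0.07,10],[0,0.07,12.6],[0,0.07,12.6],[0,0.07,12.6],[0,0.07,12.6],[0,0.07,12.6],[0,0.07,12.6],[0,0.07,12.6],[0,0.07,12.6],[0,0.07,10],[0,0.07,6],[0,0.07,2.4],[0,0.07,2.4],[0,0.07,2.4]],"rot":[[0,0,-0.087],[0,0,-0.087],[0,0,-0.087],[0,0,-0.087],[0,0,-0.087],[0,0,-0.087],[0,0,-0.087],[0,0,-0.087],[0,0,-0.087],[0,0,-0.087],[0,0,-0.087],[0,0,-0.087],[0,0,-0.087],[0,0,-0.087],[0,0,-0.087]],"claw":[0.3,0.3,0.3,0.3,1,1,1,1,1,1,1,1,1,1,1]}' 60
python3 - <<'E'
from h import *
grab('wrist','p4'); asc('p4',230,180,430,330,3)
delta((.6247,.095,.27))
E
```

```text
time: 31.92
ee_pos: [0.6518, -0.0736, 0.277]
tcp_rot: [-3.138, -0.136, 0.003]
force: [0.2, -0.2, -0.8]
opening: 0.265
gripper_force: 58.8
180 -+%%%%%-- =::::-=========++++++%@%@@%%@%@%%@%%%++++----::::::-++.  
183 +%%%%%--. +::::=========+++++++%@%@%@@%@@@@@%%%%+++---:::::::=++  :
186 %%%%@:    +:::::==++==+=+++++++%%%%@%%@%%%%@@%%%++++--:::::::++=  +
189 %%%%-     +++++++++++++++++++++++++++++++++++++++++++:::::::-++.  +
192 %%@%      =======+++++++++=====++++++++++++++++++++::::::::-=++  :+
195 %%%       =========++===++=====++==++===++==+===+++++:-::::-++=  ++
198 %%.       ======+++++++++======++++++++++++++++++++===--:-:=++.  ++
201 %=       .+====+++++++++++++++++++++++++++++++++=====--::::=++  -++
204 @...     .-:::=====-::-----+++++++++++++++++++++-====----::++=  +++
207 ::::::--:::::-====--:---------+++++++++++++++++-----:-:::--++.  +++
210 ::::::::-::::====+--:-----------++++++++++++++=----::::-::=++  =+++
213 ::::::::-::::=+===::---------------+++++++++++----::------++=  +++:
216 ::::---::----=+==-:::--=%++%%%%%%%%%+=+++++==-:---::------++. .+++.
219 ::::--------+++==:::--
[... 1965 characters left out ...]
++%@@@@@@@::::::::::::::
303 ----=+=@@@@@@@@@@++@@###@###@#####@#@##@@@@+@@@@@@@@@@+::::::::::::
306 ---=++@@#@@@@@@@@@+@#@@##@#@#@@#@#@@#####@@+@@@@@@@@@@@+:::::::::::
309 ---=++@@@@@@@@@@@@@@@@@#@@#@@@@#@@@@#@@@#@@@@@@@@@@@@@@@:::::::::=%
312 ---++@@@@@@@@@@#@#@@@##@@@###@###@@@#@@@@@@@@@@#@@@@@@@@+::::::-@@@
315 -=%@@@@@@@@@@@@@@@#@@##@#@#@@#@##@#@@@@@#@@@@@@@@@@@@@@@@@%+:::@@@@
318 @@@@@#@@@@#@@@@@@##@#@@@@@@@@@###@@@#@#@@@@@@@@@@@@@@@@@@@@@@@@@@@@
321 @@@@@@@@@##@#@@@@@@###@#@@@@@@@#@@@@@@@@@@@@@@@@@@@@@@@@@@@@@@@@@@@
324 @@@@@@#@@@@@@@#@#@@@#@@@@@@###@@@%@@@@@##@@@@@@@@@@@@@@@@@@@@@@@@@@
327 @@@@@@@@@@#@@@@@##@@@%+++=-----::::=+@@#@@@@#@@@@@@@@@@@@@@@@@@@@@@
d_cm [ -1.21 -17.02   0.64]
```

```bash
python3 -m jog '{"linear":[[-0.4,-6,0],[-0.8,-12,0],[-1.2,-17,0],[-1.2,-17,0],[-1.2,-17,0],[-1.2,-17,0],[-1.2,-17,2],[-1.2,-17,4],[-1.2,-17,5.2],[-1.2,-17,5.2],[-1.2,-17,5.2]],"rot":[[0,0,0.03],[0,0,0.06],[0,0,0.087],[0,0,0.087],[0,0,0.087],[0,0,0.087],[0,0,0.087],[0,0,0.087],[0,0,0.087],[0,0,0.087],[0,0,0.087]],"claw":[1,1,1,1,1,1,1,1,1,1,1]}'
python3 - <<'E'
from h import *
s=ctrl.observe();print(R.from_rotvec(s['tcp_rot']).as_matrix()[:2,0],s['wrist_torque'])
grab('wrist','p5'); asc('p5',200,150,440,270,3)
for x in (.6215,.6275): print([proj('p5',(x,y,.16)).round(1).tolist() for y in (.14,.05)])
E
```

```text
time: 33.35
ee_pos: [0.626, 0.0946, 0.2268]
tcp_rot: [3.142, -0.0, 0.001]
force: [-0.6, 0.5, 0.2]
opening: 0.27
gripper_force: 59.1
[ 9.99999550e-01 -1.17374838e-04] [-0.00958862 -0.02721152  0.04929334]
150 ....  ....   ..        .              ++++.           ..     ....... ..-----:::=
153                .          -----       ++++----.       ..   .......... :-----:::=
156                           :::::  ....-++++-------     .. :::::     .. ------::-=
159                           :::::.:::::=======-----=-==-=- :---:    ....:-----::-=
162                           :::::::::-=-----==---==-----=--:-:::.  ==.  :-----::::
165                          .::::: :::-=-::---=-----===----::::--. %%%%  ------::::
168                         .:::::: :::----.::-=---===-=---====-==::%%%%%.------::::
171 :::::::::::::::::::::::::::::::-:::---:::--=--==--=----===-=====%@%%%%------::::
174 ::::::::-:::::::::::::::::::::::::::=--::--================--===+@%@%%%-----::::
177 ::::::::::::::::::::::::::::::::::::-=----=---===-==-===--===-===%@%%%%%---:::::
180 :::::::::::::::::::::::::::::::::::::-====
[... 1869 characters left out ...]
=========+==+==+++-%@%%%%%@@@@@%=::::::
249 ::::::::::::::::::::::::-+========================+=+==+=++--@%%%@@@@@@@@%::::::
252 ::::::::---::-::::::::::============================+=+==++--@%%@@@@@@@@@@-:::::
255 ::::::::-:::::::::::::::===++++@%================@%++++==++--=%%@@@@@@@@@@@:::::
258 :::::::---::::::::::::::---++++@@@@@#@@#@@@@#@@@@@@+++=--=+---%@@@@@@@@@@@@-::::
261 ::-::-:---:::::::::::::::--+++%@@@#@@@@#@###@@@@@@@++++::=+---=@@@@@@@@@@@@@::::
264 :--::::----::::::::::::-++++++%@#@@#@@@#@@#@#@###@#++++%%%-----@@@@@@@@@@@@@::::
267 :--::::----:-:::::::::-@@@%+++%@@@@@###@######@#@##%+++@@@@----=@@@@@@@@@@@@::::
[[249.8, 224.9], [385.7, 224.9]]
[[249.2, 216.5], [386.3, 216.4]]
```

```bash
python3 -m jog '{"linear":[[-0.15,0,0],[-0.15,0,1],[-0.15,0,2],[-0.15,0,3],[-0.15,0,3],[-0.15,0,3]],"rot":[[0,0,0],[0,0,0],[0,0,0],[0,0,0],[0,0,0],[0,0,0]],"claw":[1,1,1,1,1,1]}'
```

```text
time: 34.15
ee_pos: [0.6244, 0.0945, 0.196]
tcp_rot: [3.142, -0.001, 0.0]
force: [3.1, -0.4, -2.5]
opening: 0.271
gripper_force: 58.9
```

```bash
python3 -m jog '{"linear":[[0.15,0,0],[0.15,0,0],[0.15,0,0]],"rot":[[0,0,0],[0,0,0],[0,0,0]],"claw":[1,1,1]}'
```

```text
time: 34.52
ee_pos: [0.6254, 0.0947, 0.1964]
tcp_rot: [-3.142, 0.0, 0.001]
force: [-0.2, 0.4, -1.0]
opening: 0.263
gripper_force: 59.0
```

```bash
python3 -m jog '{"linear":[[0.2,0,0],[0.2,0,0.7],[0.2,0,1.3],[0.2,0,1.8],[0.2,0,1.8],[0.2,0,1.8],[0.2,0,1.8]],"rot":[[0,0,0],[0,0,0],[0,0,0],[0,0,0],[0,0,0],[0,0,0],[0,0,0]],"claw":[1,1,1,1,1,1,1]}'
```

```text
time: 35.4
ee_pos: [0.6277, 0.0947, 0.1788]
tcp_rot: [3.142, -0.0, 0.0]
force: [-4.7, 0.6, 4.5]
opening: 0.273
gripper_force: 59.8
```

```bash
python3 -m jog '{"linear":[[-0.12,0,0],[-0.12,0,0],[-0.12,0,0]],"rot":[[0,0,0],[0,0,0],[0,0,0]],"claw":[1,1,1]}'
```

```text
time: 35.78
ee_pos: [0.6273, 0.0946, 0.1789]
tcp_rot: [-3.141, 0.0, -0.004]
force: [3.0, 1.3, 4.4]
opening: 0.269
gripper_force: 59.7
```

```bash
python3 -m jog '{"linear":[[0,0,-0.1],[0,0,-0.1],[0,0,-0.1]],"rot":[[0,0,0],[0,0,0],[0,0,0]],"claw":[1,1,1]}'
```

```text
time: 36.15
ee_pos: [0.6262, 0.0946, 0.1789]
tcp_rot: [3.141, -0.0, -0.001]
force: [0.6, -0.2, 1.0]
opening: 0.268
gripper_force: 59.5
```

```bash
python3 -m jog '{"linear":[[0,0,-0.05],[0,-1,-0.05],[0,-2.5,-0.05],[0,-4,-0.05],[0,-5.5,-0.05],[0,-7,-0.05],[0,-8.5,-0.05],[0,-10,-0.05],[0,-11.5,-0.05],[0,-13,-0.05],[0,-14.5,-0.05],[0,-16,-0.05],[0,-17,-0.05],[0,-17.6,-0.05],[0,-17.6,-0.05],[0,-17.6,-0.05],[0,-17.6,-0.05]],"rot":[[0,0,0],[0,0,0],[0,0,0],[0,0,0],[0,0,0],[0,0,0],[0,0,0],[0,0,0],[0,0,0],[0,0,0],[0,0,0],[0,0,0],[0,0,0],[0,0,0],[0,0,0],[0,0,0],[0,0,0]],"claw":[1,1,1,1,1,1,1,1,1,1,1,1,1,1,1,1,1]}'
python3 - <<'E'
from h import *
grab('wrist','p6'); asc('p6',230,130,420,270,3)
print(proj('p6',(.66,.2708,.171)))
E
```

```text
time: 38.28
ee_pos: [0.6266, 0.2702, 0.1798]
tcp_rot: [3.142, -0.001, 0.0]
force: [-0.4, 0.5, -0.9]
opening: 0.268
gripper_force: 59.2
130 ---------------------------------===============================
133                    .............................................
136                                 .    ...  ......................
139                                 .  ..... .. ....................
142                             :++:.... .. .   ....................
145                             =++=........ .  ....................
148                         :=--+++==-===:. ........==..............
151          .    .         :---++++----=: ......-===-..............
154         ...  . ..       :===++++---=-. .....:======.............
157        ........          ---++++=-=-=: ...==:======:............
160        ..... ...    .    . .++++=-=-----====:--====--...........
163      .... .. ..    .       =++++-====--====-:========:..........
166      ......             .::=++++-=-======-=-=.====---::         
169      .....          ....---=++++========-==-=.==-------         
[... 1605 characters left out ...]
==+++++++=================+++++++----=++++=--------
244 ++++++++++++++++++++++=================+++++++++++++++++++++++++
247 ++++++++++++++++++++++=================+++++++++++++++++++++++++
250 ++=++++++++=++++++++++=================+++++++++++++++++++++++++
253 =================++++%+================%++++===========+========
256 =+==++==+++=+++=+++++@%+++++++++++++++=@@++++++++=+=++++++=+++=+
259 =====++++++++++++++++@@@@@@##@@@#@#@#@#@@+++++++++++++++++++++++
262 ========++++++++++++%@@@@@@@###@#@#@##@@@++++++++++++++++++++===
265 ---:::::-----%@@%+++%@@#@#@@@@#@@@##@@@##+++%@@@%++++++++=------
268 --::::::::--%@@@%+++%@#@@@###@@#@###@@@@@%+++@@@@%++++++++------
[315.86388036 198.42910114]
```

The plate's centre is at u≈318 and the hook's at about 321, roughly 1.4 mm apart. Releasing.

```bash
python3 -m jog '{"linear":[[0,-0.1,0.05],[0,-0.1,0.1],[0,-0.1,0.1],[0,-0.1,0.1],[0,-0.1,0.1],[0,-0.1,0.1],[0,-0.1,0.1],[0,-0.1,-3],[0,-0.1,-8],[0,-0.1,-12.3],[0,-0.1,-12.3],[0,-0.1,-12.3],[0,-0.1,-12.3]],"rot":[[0,0,0],[0,0,0],[0,0,0],[0,0,0],[0,0,0],[0,0,0],[0,0,0],[0,0,0],[0,0,0],[0,0,0],[0,0,0],[0,0,0],[0,0,0]],"claw":[1,1,0.6,0.3,0.3,0.3,0.3,0.2,0,0,0,0,0]}'
python3 - <<'E'
from h import *
grab('wrist','p7');grab('scene','s9');grab('top','t9')
asc('p7',240,110,400,240,3)
for p in [(.626,.2712,.206),(.626,.2712,.16),(.66,.271,.171)]: print(proj('p7',p).round(1))
print('jar top',proj('t9',(.4565,.2735,.072)),proj('t9',(.4565,.2735,0)));u,v=proj('t9',(.4565,.2735,.04)).astype(int)
asc('t9',u-22,v-18,u+23,v+18,1)
u,v=proj('t9',(.597,-.266,.08)).astype(int)
asc('t9',u-28,v-24,u+29,v+24,1)
E
```

```text
time: 39.95
ee_pos: [0.6257, 0.2714, 0.3004]
tcp_rot: [3.141, -0.0, -0.006]
force: [-0.1, 1.2, -0.1]
opening: 0.998
gripper_force: 0.0
110 ::--:::::::::::::::-----------------------------------
113 :::-:::::::::::::::-----------------------------------
116 ::-::::::::::::::::::::::-:---------------------------
119 -::-                             ..   ................
122 -:::                            .   . ............... 
125 ::::                      ++ ..  .   .......... ..    
128 ::::                   :::++= .   . ...... ...        
131 ::::           .       ---++=-=-........  ...         
134 ::::       .           --=++=---.  ...................
137 ::::           .   ..=====+++====:....====:...........
140 ::::.     ..... .  .=++++++++++++=..  ====-...........
143 ::::.    ...        ..:---=+=--:..---==:--:.          
146 :::::   ...         ..:--------:..-===.--::::         
149 ::::: :%%+          ..::-------:..====----::-.   . ...
152 ::::..%%%%           :::::----::--====:------- .......
155 ::-:-%%%%%:::::::::::::::::::::--=--==-=---===--------
158 :---%%%%%::::::::
[... 5812 characters left out ...]
......:::-========
161 =-::::::::::---::::-+%%%%+=-:::::-+%%+-:.....::--========
162 =-::::::::::::::::::=+%%%%++=::::-+%%%=::....::--========
163 =-::::::::::::::::::-=+%%%++-::::-=%%%+=-::::::--========
164 +=--:::::::::::::::::--====-::::::=+%%%++==-:::----======
165 %++===----::::::::::::::-:::::::::-=+%%%++=-:::----======
166 %%%%%%++++==----:::::::::::::::::::-=+++=--::::-==-======
167 %%%@%%%%%%%%+++===----:::::::::::::::----::::::--=-======
168 %%%%%%@%@%%%%%%%%%+++===----:::::::::::::::::::--=-======
169 +%%%%%%%%%%%%%%%%%%%%%%%++++==-----::::::::::::----======
170 =+++++%%%%%%%%%%%%%%%%%%%%%%%%++++===----::::::----======
171 ======++++%%%%%%%%%%%%%%%%%%%%%%%%%%%+++===---------=====
```

The tag's tab (u≈321) and the plate (u≈320) are in line. The jar's stripe points to the reader, the vials are seated, and the gripper is clear of everything.

```bash
python3 -c "
from workcell import ctrl
print(ctrl.sign_off())"
```

```text
the job is handed in; nothing more can be done
None
```

I handed the job in at about 40 s. The four vials I found are seated in the heater, the jar is on the spot with its label to the reader, and the tag hangs on the rail within about 2 mm of the pointed plate; these are camera and force readings, since the sign-off returned no verdict.

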